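# Wedge the blue spring clip off an easel foot

### The arm

A 6-joint arm with a two-finger parallel gripper is mounted at the origin on the work surface. World frame = base frame: x ahead of the robot, y to its left, z up, the work surface at z = 0. Lengths are in m, angles in rad, forces in N, time in s.
With the tool pointing down it reaches from about 0.35 to 0.725 m from the base axis. Payload 6 kg.
Tool frame: the origin (TCP) lies at the very end of the fingers, on their centre line; the grasp point (between the pads) lies 19 mm behind it; z points along the fingers, y is the line along which they close (so a half turn about z gives the same grasp; the last joint's range is limited). The gripper opens to 85 mm and grips with 20 to 120 N. Pads are 22 mm wide; open, the fingers measure 114 mm over their backs; the gripper's body (76 mm by 85 mm) begins 54 mm behind the grasp point. The pads swing forward as they close: fully open they stand 13 mm farther back than shut.
Start: joints at [1.644, 0.04, 0.085, 0, -1.615, -0.334], TCP at [0.155, 0.58, 0.231] pointing down, gripper open.
Joint ranges: [-2.56, 2.56], [-1.29, 2.01], [-1.08, 1.49], [-3.29, 1.98], [-2.81, -0.18], [-2.99, 2.99]. Speed limits (rad/s): [2.57, 2.57, 3.01, 3.14, 3.14, 3.14].

### API

Orientations are given as a unit quaternion [w, x, y, z].
In Python, from plant import env gives the robot as it stands. The module is installed in compiled form; this text tells all that it offers.
- The arm moves only by the tool arm_command, never from a script. Its arguments are lists of equal length, an entry for each row: "xyz": the shift along the tool's x, y, z in cm, a list of three; "rot": the turn, a rotation vector about the tool's x, y, z in degrees, a list of three; "claw": the opening, from 0 (shut) to 1 (fully open). A call has 1 to 12 rows; each row shifts and turns the commanded pose from where the row before left it, along the tool's axes as they then stand; what a row does not reach is not made up. A row lasts 1/8 s, in which the tool goes at most 62.5 mm and 10.7 degrees, less where a joint would pass 70% of its speed; a pose out of reach is approached as far as the arm can. A call is refused whole if a number of a shift passes 6.25 or a number of a turn 10.7, either way. A call with a gripper value outside its range is refused whole. The fingers move at their own pace and stop on an object; "force" is the grip in N (left out, the last holds). Time passes only in rows, so rows that do not move let the fingers close. It gives the time, the measured TCP pose, the force, the opening and the grip force at its end, in the units of the state.
- env.read_state(): the state, without advancing time (a new reading comes with each control period).
- env.snapshot(name): name is "scene" or "top" or "wrist"; returns the picture (384x512x3 uint8, red, green, blue); there is no depth.
- env.get_calibration(name): a dict with "fx", "fy", "cx", "cy" (pixels), "dist_coeffs" ([k1, k2, p1, p2, k3] as OpenCV has them; the pictures are not rectified), "xyz" and "orientation" of the camera in the world. Camera axes: x right, y up, looking along -z (the intrinsics and any distortion apply to the point x, -y, -z); pixel columns grow to the right and rows downward; lengths in m; the calibration is good to about 2 mm. A picture is of the moment at which its call begins: read the wrist's pose just before it. get_calibration takes no time and is no camera call; for the wrist camera it gives the pose at the moment of the call.
- env.close_job(): hands the job in; it is judged then, once.
The state is a dict: "clock": time; "joint_positions": joint angles; "qvel": joint speeds; "joint_efforts": joint torques, N m; "position": TCP position; "ee_rot": TCP orientation; "force": force on the tool from outside, world axes, zero at the start; "torque": the same for the moment, N m; "gripper_width": opening from 0.0 (shut) to 1.0 (fully open); "finger_force": force on a finger pad.
Only numpy, scipy, OpenCV 4.12 (cv2) and the standard library are available. Lean on these libraries where they do the work, as an engineer would, in place of code of your own. Each camera call takes 0.05 s, during which the arm holds its last target. There are 200 camera calls.

### The job

The table easel is being taken apart, and the blue spring clip has to come off the pin of its wooden foot. Take the yellow-handled wedge from its white stand and push it straight down between the pin and the crossbar of the blue clip, sloping face towards the crossbar, until the clip has sprung off the pin; leave the clip lying in its rails and do not touch it with the gripper. Then hang the wedge back upright in its stand.

Things in the scene. Friction and masses are not known exactly. Their poses are not given: they have to be found in the camera images.
- wedge: Wedge, 128 mm tall; z up from tip to handle, x from its flat face (plane x = 0) to its sloping face. Origin: tip, mid-width, on the flat face. Blade 10 mm wide (y), 72 long, thickness in x growing evenly from 4 at the tip to 36 mm. Dark crossbar at z 72 to 78 mm, 48 mm in y, x 4 to 32, hangs on the stand. Yellow block handle z 78 to 128, x 6 to 30, 20 mm in y: grip across y. 90 g.
- clip_blue: Blue U-shaped spring clip lying level on the foot's rails round the pin, 8 mm thick, 58 wide (not the orange one on the other foot). Origin: underside, on the pin's axis while seated; x, y as the foot. Crossbar at x 30 to 36 mm; sprung legs at y +-27 run to x -12, noses behind the pin. Moved 7 mm to +x it passes the pin's widest part, at 14 it is free: 5 to 15 N down on the wedge.
- foot_blue: Fixed wooden foot of the blue clip. Origin: on the table, on the pin's axis; z up, x from pin to clip crossbar. Pin 24 mm diameter, top at z 100. Cheeks at y +-18 to +-40, x -35 to 90; clip on them at z 80 to 88, under lips (top z 94). Open channel between, floor z 18. The wedge goes in the 18 mm gap (x 12 to 30), its x along foot x, flat face 0 to 10 mm off the pin, tip down to z 22: clip off.
- stand: Fixed white open-topped box 74 x 46 mm, 80 mm tall, base 90 x 66 mm. Origin: centre of its underside on the table; z up, x along the longer side. Opening 64 mm (x) by 30 mm (y), floor z 6. The wedge hangs in it by its crossbar on the long walls, y along stand y, tip at z 8; at the start wedge origin at stand x -18, y 0 mm, x along stand x.
Things that resemble listed ones, but are neither listed nor needed, are in the scene too. What is shaped like the wedge but purple is not meant.

How it is judged:
By the outcome, as a careful person would: the job done as asked, in the order asked, and still so for the second after the job is handed in, with the robot touching nothing.
It also fails if it takes over 51 s, if anything falls off the work surface, if the arm or the gripper's body presses on something with over 40 N, if the wrist force passes 120 N, or if a joint passes its speed limit or range.

## Working session

There is one attempt and no reset: what is moved stays moved. The work goes in short steps, Python scripts to look and compute and a tool call to move; the robot and the scene stay as the last step left them, time stands still between calls to the robot, and variables do not carry over. Pictures are saved under pics/ and viewed, at most 10 in all, crops included, and the job is handed in when it is done.

Besides the shell and the picture viewer there is one more tool, called in YAML: its name, and indented under it one key for each argument. arm_command: Moves the arm, as the interface text tells. Its arguments: {"type":"object","properties":{"xyz":{"type":"array"},"rot":{"type":"array"},"claw":{"type":"array"},"force":{"type":"number"}},"required":["xyz","rot","claw"]}

```bash
mkdir -p pics; cat > h.py <<'E'
import numpy as np,cv2
from scipy.spatial.transform import Rotation as R
from plant import env
def q2R(q): return R.from_quat([q[1],q[2],q[3],q[0]]).as_matrix()
def cal(n):
    c=env.get_calibration(n); return c
def ray(c,px):
    K=np.array([[c['fx'],0,c['cx']],[0,c['fy'],c['cy']],[0,0,1]]);
    u=cv2.undistortPoints(np.array(px,float).reshape(-1,1,2),K,np.array(c['dist_coeffs'],float)).reshape(-1,2)
    d=np.c_[u[:,0],-u[:,1],-np.ones(len(u))]@q2R(c['orientation']).T
    return np.array(c['xyz']),d
def onz(c,px,z):
    o,d=ray(c,px); return o+d*((z-o[2])/d[:,2])[:,None]
def tri(c1,p1,c2,p2):
    o1,d1=ray(c1,p1);o2,d2=ray(c2,p2);out=[]
    for a,b in zip(d1,d2):
        A=np.c_[a,-b];s=np.linalg.lstsq(A,o2-o1,rcond=None)[0]
        x,y=o1+a*s[0],o2+b*s[1];out.append(np.r_[(x+y)/2,np.linalg.norm(x-y)])
    return np.array(out)
def snap(n,f):
    c=cal(n);im=env.snapshot(n);cv2.imwrite('pics/'+f+'.png',im[:,:,::-1]);return c,im
def proj(c,P):
    K=np.array([[c['fx'],0,c['cx']],[0,c['fy'],c['cy']],[0,0,1]])
    p=(np.atleast_2d(P)-np.array(c['xyz']))@q2R(c['orientation']);p=p*[1,-1,-1]
    return cv2.projectPoints(p,np.zeros(3),np.zeros(3),K,np.array(c['dist_coeffs'],float))[0].reshape(-1,2)
E
python3 - <<'E'
from h import *
for n in('scene','top','wrist'):
    c,im=snap(n,n+'0'); print(n,{k:np.round(v,3).tolist() for k,v in c.items()})
a=cv2.imread('pics/scene0.png');b=cv2.imread('pics/top0.png')
cv2.imwrite('pics/st.png',cv2.resize(np.vstack([a,b]),None,fx=.78,fy=.78))
s=env.read_state();print(s)
E
```

```text
scene {'fx': 461.329, 'fy': 461.329, 'cx': 256.675, 'cy': 189.662, 'dist_coeffs': [0.004, 0.0, 0.0, 0.0, 0.0], 'xyz': [1.012, 0.591, 0.635], 'orientation': [0.342, 0.176, 0.443, 0.809]}
top {'fx': 498.639, 'fy': 498.639, 'cx': 252.41, 'cy': 192.545, 'dist_coeffs': [-0.145, 0.0, 0.0, 0.0, 0.0], 'xyz': [0.319, -0.025, 1.122], 'orientation': [0.707, 0.042, -0.023, -0.705]}
wrist {'fx': 264.458, 'fy': 264.458, 'cx': 258.941, 'cy': 192.781, 'dist_coeffs': [-0.015, 0.0, 0.0, 0.0, 0.0], 'xyz': [0.223, 0.561, 0.374], 'orientation': [-0.603, 0.087, -0.111, 0.785]}
{'clock': 0.15, 'joint_positions': array([ 1.64369700e+00,  4.06886395e-02,  8.40208349e-02, -3.40715005e-04,
       -1.61548109e+00, -3.33713356e-01]), 'qvel': array([-0.0020849 , -0.00262141,  0.00444043, -0.00013342,  0.00108752,
       -0.00108483]), 'joint_efforts': array([-1.86745005e-03, -3.68614733e+01,  3.47695720e+01,  6.93626761e+00,
       -4.32654851e-03,  2.71607099e-06]), 'position': array([0.15458534, 0.57948168, 0.23048836]), 'ee_rot': array([ 6.96717438e-04,  9.91509869e-01, -1.30029583e-01, -3.01395544e-05]), 'force': array([0.00895156, 0.07711154, 0.19343078]), 'torque': array([-0.04156278,  0.01204445,  0.00194974]), 'finger_force': 0.0, 'gripper_width': 0.9985725760434784}
```

View pics/scene0.png

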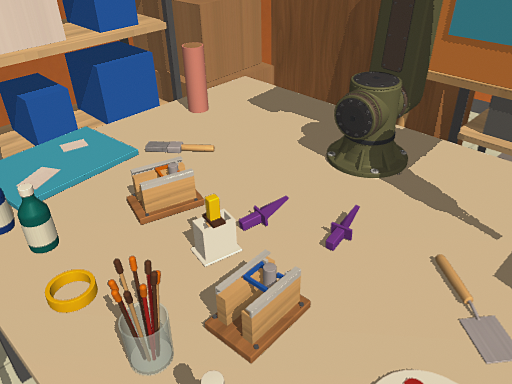

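View pics/top0.png

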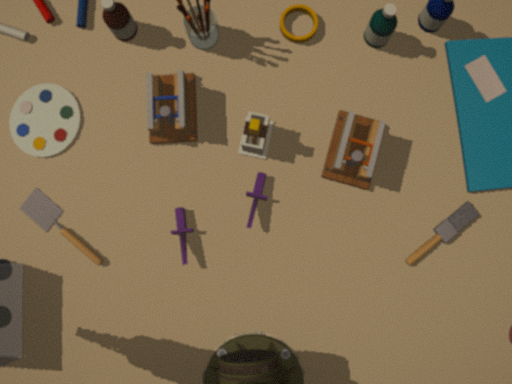

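Scene: the yellow-handled wedge is in the white stand at (212,207), top view (254,126). The blue clip's foot is at (262,275), top view (167,108).
Possible mix-ups: purple wedges at (265,212) and (343,228), the orange-clip foot at (165,185), the yellow ring at (71,290). I choose the yellow handle in the white stand and the foot with the blue clip. Next is one close crop to check.

```bash
python3 - <<'E'
from h import *
b=cv2.imread('pics/top0.png');a=cv2.imread('pics/scene0.png')
f=lambda i,x,y,w,h:cv2.resize(i[y:y+h,x:x+w],(400,300),interpolation=cv2.INTER_CUBIC)
v=np.vstack([np.hstack([f(b,130,60,100,100*3//4+0),f(b,215,95,80,60)]),np.hstack([f(a,195,240,130,97),f(a,170,185,100,75)])])
cv2.imwrite('pics/crop1.png',v)
c=cal('top');s=cal('scene')
# rough positions
print('foot pin top z.1',onz(c,[[166,111]],.1),onz(s,[[269,265]],.1))
for n,i in(('top',b),('scene',a)):
    h=cv2.cvtColor(i,cv2.COLOR_BGR2HSV);m=cv2.inRange(h,(20,150,120),(32,255,255))
    k,l,st,ce=cv2.connectedComponentsWithStats(m)
    for j in range(1,k):
        if st[j,4]>20: print(n,'yellow',st[j],ce[j])
    m=cv2.inRange(h,(100,120,60),(125,255,255))
    k,l,st,ce=cv2.connectedComponentsWithStats(m)
    for j in range(1,k):
        if 15<st[j,4]<900: print(n,'blue',st[j],ce[j])
E
```

```text
foot pin top z.1 [[0.58760644 0.18631973 0.1       ]] [[0.58768501 0.18473852 0.1       ]]
top yellow [280   5  38  35 311] [298.5755627   22.62700965]
top yellow [249 118  11  12  98] [254.15306122 123.71428571]
top yellow [ 33 138  12  11 105] [ 38.65714286 143.        ]
top blue [ 78   0   6  25 102] [80.38235294 11.54901961]
top blue [429   0  13  11  83] [434.51807229   3.60240964]
top blue [155  96  22   3  49] [165.81632653  97.12244898]
top blue [ 18 125  10  11  80] [ 22.2625 129.6125]
scene yellow [205 194  16  27 333] [212.41441441 206.69069069]
scene yellow [  45  270   53   43 1218] [ 70.82676519 290.60509031]
scene blue [  0 188   5  17  54] [  1.37037037 196.37037037]
scene blue [  0 220  14  14  91] [  6.56043956 227.72527473]
scene blue [243 261  25  31 234] [254.77777778 277.0982906 ]
scene blue [277 273   7   5  26] [279.26923077 275.19230769]
```

View pics/crop1.png

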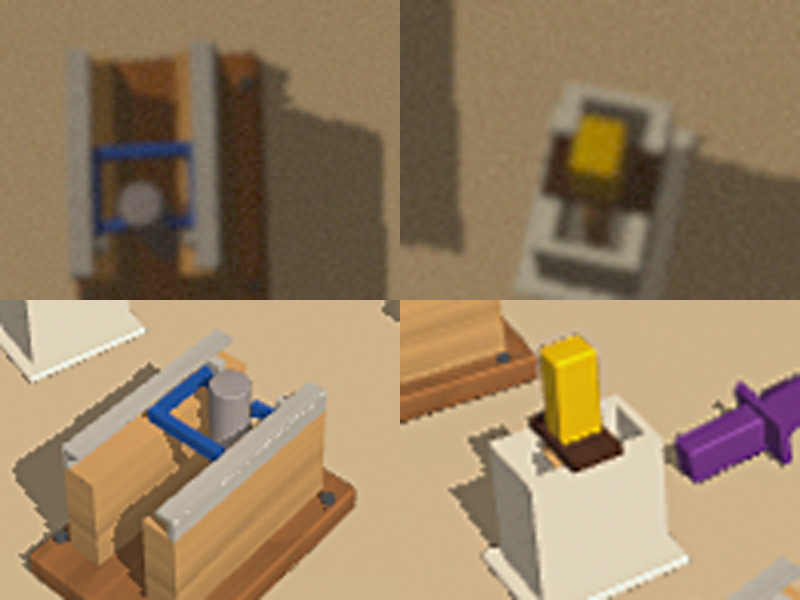

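The crop shows the yellow wedge hanging by its dark crossbar in the white stand, and the blue clip round the grey pin with its crossbar on the far (+x, up in the top view) side. Choice confirmed; I'll get coarse coordinates.

```bash
python3 - <<'E'
from h import *
c=cal('top');s=cal('scene');w=cal('wrist')
print('handle top',tri(c,[[256,122]],s,[[212.5,197]]), 'pin top',tri(c,[[165,111]],s,[[269.5,264.3]]))
T=lambda L:[[130+x/4,60+y/4] for x,y in L]
P=onz(c,T([(67,55),(78,275),(213,42),(218,270)]),.094);print(P)
for i in(0,2):d=P[i]-P[i+1];print('foot yaw',np.degrees(np.arctan2(d[1],d[0])))
U=lambda L:[[215+(x-400)/5,95+y/5] for x,y in L]
P=onz(c,U([(565,83),(675,105),(525,240)]),.08);print(P);d=P[0]-P[2];print('stand yaw',np.degrees(np.arctan2(d[1],d[0])))
d=P[0]-P[1];print('stand yaw+90',np.degrees(np.arctan2(d[1],d[0])))
print('wrist sees TCP at',proj(w,[0.155,.58,.231]),'view dir',-q2R(w['orientation'])[:,2],'up',q2R(w['orientation'])[:,1])
S=env.read_state();Rt=q2R(S['ee_rot']);print(Rt)
for t in([.602,.01,.231],):print('cm tool',Rt.T@(np.array(t)-S['position'])*100)
E
```

```text
handle top [[ 0.5522963  -0.00346313  0.13556648  0.00507723]] pin top [[0.58752931 0.18713254 0.10294053 0.00197097]]
[[0.67277677 0.23245367 0.094     ]
 [0.55082629 0.22210478 0.094     ]
 [0.67866454 0.15270075 0.094     ]
 [0.55290571 0.14688921 0.094     ]]
foot yaw 4.850580894471958
foot yaw 2.6458541624092766
[[ 0.59026472  0.01313441  0.08      ]
 [ 0.58051607 -0.03393319  0.08      ]
 [ 0.52188973  0.02976292  0.08      ]]
stand yaw -13.668743296877004
stand yaw+90 78.29835191341097
wrist sees TCP at [[257.90838894 240.43023156]] view dir [-0.27052686  0.07068769 -0.96011378] up [ 0.92748587 -0.24817518 -0.27960516]
[[ 9.66184613e-01 -2.57851188e-01 -2.40955088e-04]
 [-2.57851272e-01 -9.66183644e-01 -1.37376637e-03]
 [ 1.21420425e-04  1.38944250e-03 -9.99999027e-01]]
cm tool [5.79126794e+01 4.34858191e+01 1.62889344e-02]
```

arm_command:
  xyz:
    - [4.5, 3.5, -0.2]
    - [4.5, 3.5, -0.2]
    - [4.5, 3.5, -0.2]
    - [4.5, 3.5, -0.2]
    - [4.5, 3.5, -0.2]
    - [4.5, 3.5, -0.2]
    - [4.5, 3.5, -0.2]
    - [4.5, 3.5, -0.2]
    - [4.5, 3.5, -0.2]
    - [0, 0, 0]
  rot:
    - [0, 0, 0]
    - [0, 0, 0]
    - [0, 0, 0]
    - [0, 0, 0]
    - [0, 0, 0]
    - [0, 0, 0]
    - [0, 0, 0]
    - [0, 0, 0]
    - [0, 0, 0]
    - [0, 0, 0]
  claw: [1, 1, 1, 1, 1, 1, 1, 1, 1, 1]

```text
clock: 1.4
position: [0.4662, 0.1679, 0.249]
ee_rot: [0.001, 0.991, -0.133, -0.0]
force: [-0.2, 0.7, -0.3]
gripper_width: 1.002
finger_force: 0.0
```

```bash
python3 - <<'E'
from h import *
c,im=snap('wrist','wA');np.save('wA.npy',c,allow_pickle=True)
S=env.read_state();print(S['clock'],S['position'],S['ee_rot'])
print('pin',proj(c,[[.5875,.187,.1],[.5525,-.003,.08]]))
E
```

```text
1.45 [0.4653803  0.16934996 0.24888874] [ 3.15528109e-04  9.91264267e-01 -1.31889928e-01 -3.15558756e-04]
pin [[209.34527972  74.42604124]
 [390.09229423  61.35995586]]
```

arm_command:
  xyz:
    - [3, 5, 0]
    - [3, 5, 0]
    - [1, 5, 0]
    - [0, 0, 0]
  rot:
    - [0, 0, 0]
    - [0, 0, 0]
    - [0, 0, 0]
    - [0, 0, 0]
  claw: [1, 1, 1, 1]

```text
clock: 1.95
position: [0.4934, 0.0064, 0.2495]
ee_rot: [0.0, 0.991, -0.131, 0.0]
force: [0.5, 0.2, -0.5]
gripper_width: 1.0
finger_force: 0.0
```

```bash
python3 - <<'E'
from h import *
c,im=snap('wrist','wB');np.save('wB.npy',c,allow_pickle=True)
S=env.read_state();print(S['clock'],S['position'],S['ee_rot'])
print('pin',proj(c,[[.5875,.187,.1],[.5525,-.003,.08]]))
a=cv2.imread('pics/wA.png')
b=cv2.imread('pics/wB.png')
cv2.imwrite('pics/AB.png',np.hstack([cv2.resize(a,(400,300)),cv2.resize(b,(400,300))]))
E
```

```text
2.0 [0.49347852 0.00778718 0.24931388] [-1.41029951e-04  9.91437398e-01 -1.30582781e-01  6.29615298e-05]
pin [[ 78.11279114 142.34699663]
 [253.42148202 126.49803949]]
```

View pics/AB.png

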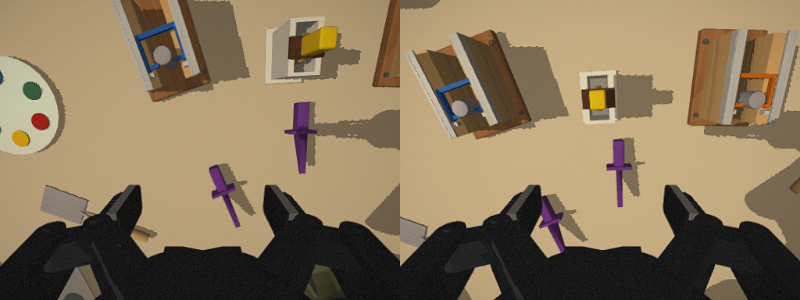

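Wrist views A (left) and B (right): the foot with the blue clip is at about (165,50)/(465,85), and the stand with the wedge at (297,45)/(599,97). I'll zoom on these to pick points.

```bash
python3 - <<'E'
from h import *
a=cv2.imread('pics/wA.png');b=cv2.imread('pics/wB.png')
f=lambda i,x,y:cv2.resize(i[y:y+90,x:x+120],(400,300),interpolation=cv2.INTER_CUBIC)
g=lambda i,x,y:cv2.resize(i[y:y+60,x:x+80],(400,300),interpolation=cv2.INTER_CUBIC)
cv2.imwrite('pics/z.png',np.vstack([np.hstack([f(a,150,10),f(b,30,70)]),np.hstack([f(a,340,15),g(b,215,85)])]))
E
```

```text
(no output)
```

View pics/z.png

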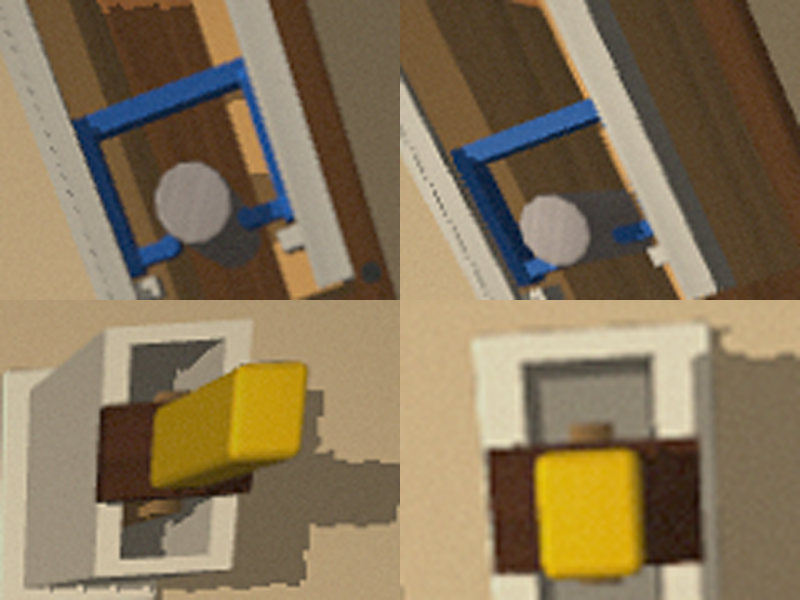

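```bash
python3 - <<'E'
from h import *
A=np.load('wA.npy',allow_pickle=True).item();B=np.load('wB.npy',allow_pickle=True).item()
FA=lambda x,y:[150+x*.3,10+y*.3];FB=lambda x,y:[30+(x-400)*.3,70+y*.3]
SA=lambda x,y:[340+x*.3,15+(y-300)*.3];SB=lambda x,y:[215+(x-400)/5,85+(y-300)/5]
pa=[FA(193,202),SA(268,412),FA(320,285),FA(353,272),FA(78,120),SA(108,332),SA(252,320)]
pb=[FB(555,230),SB(588,514),FB(690,297),FB(720,287),FB(453,152),SB(472,340),SB(710,325)]
for n,r in zip('pin handle lipin lipout barL stL stR'.split(),tri(A,pa,B,pb)):print(n,r.round(4))
yaw=lambda P:np.degrees(np.arctan2(*(P[0]-P[1])[[1,0]]))
for n,c,L,z in(('lipAi',A,[FA(228,0),FA(320,285)],.094),('lipAo',A,[FA(262,0),FA(353,272)],.094),('lipAl',A,[FA(25,0),FA(130,300)],.094),('lipBi',B,[FB(545,0),FB(690,297)],.094),('bar+90 A',A,[FA(78,120),FA(243,60)],.088),('bar B',B,[FB(453,152),FB(593,100)],.088),
 ('stA far+90',A,[SA(108,332),SA(252,320)],.08),('stA R',A,[SA(252,320),SA(232,568)],.08),('stA L',A,[SA(108,332),SA(95,578)],.08),('stB far',B,[SB(472,340),SB(710,325)],.08),('handle L',B,[SB(536,455),SB(541,575)],.136),('handle R',B,[SB(638,450),SB(641,575)],.136),('dark B far',B,[SB(490,450),SB(700,440)],.086),('dark B near',B,[SB(497,573),SB(700,572)],.086),('hA R',A,[SA(305,366),SA(297,447)],.136)):
    P=onz(c,L,z);print(n,P[:,:2].round(4).tolist(),yaw(P).round(1))
for n,c,p in(('A',A,FA(193,202)),('B',B,FB(555,230))):print('pin',n,onz(c,[p],.1))
for n,c,p in(('A',A,pa[1]),('B',B,pb[1])):print('hand',n,onz(c,[p],.136))
S=env.read_state();Rt=q2R(S['ee_rot']);print(Rt[:,0],S['position'])
E
```

```text
pin [5.913e-01 1.873e-01 9.970e-02 1.000e-04]
handle [ 5.530e-01 -3.600e-03  1.351e-01  4.000e-04]
lipin [5.588e-01 1.567e-01 9.300e-02 3.000e-04]
lipout [5.595e-01 1.455e-01 9.290e-02 2.000e-04]
barL [6.248e-01 2.154e-01 9.060e-02 1.000e-04]
stL [0.5927 0.0125 0.0851 0.0023]
stR [ 0.5849 -0.0393  0.0717  0.0014]
lipAi [[0.6422, 0.1609], [0.5585, 0.1567]] 2.9
lipAo [[0.6395, 0.1512], [0.5595, 0.1455]] 4.1
lipAl [[0.6583, 0.2187], [0.5703, 0.2166]] 1.4
lipBi [[0.6579, 0.1629], [0.5589, 0.1562]] 3.9
bar+90 A [[0.6256, 0.216], [0.6278, 0.1616]] 92.3
bar B [[0.6253, 0.2174], [0.6277, 0.1645]] 92.7
stA far+90 [[0.5925, 0.0101], [0.5843, -0.0343]] 79.5
stA R [[0.5843, -0.0343], [0.5121, -0.0195]] -11.6
stA L [[0.5925, 0.0101], [0.5209, 0.0256]] -12.2
stB far [[0.5944, 0.0132], [0.5837, -0.0387]] 78.3
handle L [[0.5661, 0.0029], [0.5447, 0.0081]] -13.6
handle R [[0.562, -0.0157], [0.5397, -0.0103]] -13.5
dark B far [[0.5706, 0.0155], [0.5605, -0.0302]] 77.5
dark B near [[0.5443, 0.0217], [0.5325, -0.0231]] 75.2
hA R [[0.5612, -0.0137], [0.5423, -0.0097]] -11.8
pin A [[0.59132317 0.18729442 0.1       ]]
pin B [[0.59129445 0.1871268  0.1       ]]
hand A [[ 0.55275931 -0.00305807  0.136     ]]
hand B [[ 0.55327693 -0.00356116  0.136     ]]
[ 9.65896267e-01 -2.58929323e-01  8.80126641e-05] [0.49347852 0.00778718 0.24931388]
```

arm_command:
  xyz:
    - [3, -0.2, 1.5]
    - [3, -0.25, 1.5]
    - [0, 0, 3]
    - [0, 0, 0]
  rot:
    - [0, 0, -2.7]
    - [0, 0, 0]
    - [0, 0, 0]
    - [0, 0, 0]
  claw: [1, 1, 0.8, 0.7]
  force: 70

```text
clock: 2.5
position: [0.5519, -0.0002, 0.1863]
ee_rot: [0.001, 0.994, -0.106, -0.003]
force: [-0.6, -0.1, -0.1]
gripper_width: 0.698
finger_force: 0.0
```

```bash
python3 - <<'E'
from h import *
c,im=snap('wrist','wC');S=env.read_state();print(S['clock'],S['position'],S['ee_rot'])
p=proj(c,[.553,-.0035,.1])[0];print(p,proj(c,S['position']))
x,y=int(p[0])-80,max(0,int(p[1])-60)
cv2.imwrite('pics/zc.png',cv2.resize(im[y:y+120,x:x+160,::-1],(640,480),interpolation=cv2.INTER_CUBIC));print(x,y)
Rt=q2R(S['ee_rot']);print(Rt.T@(np.array([.553,-.0035,.092])-S['position'])*100,np.degrees(np.arctan2(Rt[1,0],Rt[0,0])))
E
```

```text
2.55 [ 5.52617482e-01 -4.87853981e-04  1.88720801e-01] [ 5.38026352e-04  9.94405764e-01 -1.05622168e-01 -9.18922967e-04]
[262.06281348 195.04982458] [[259.22193747 241.10240113]]
182 135
[0.11724956 0.2742315  9.67224777] -12.12609597095951
```

View pics/zc.png

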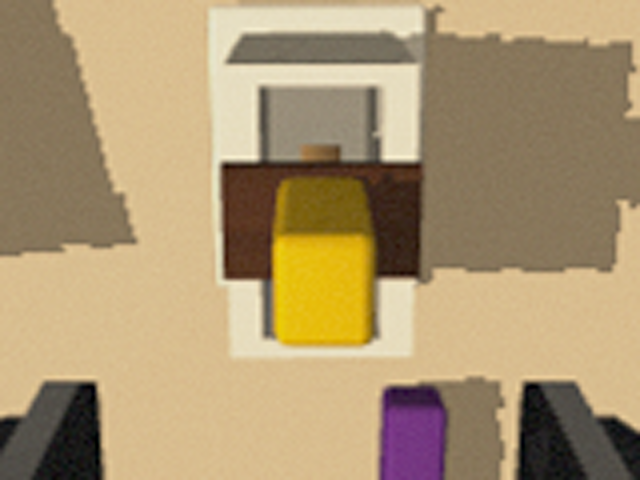

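The close view shows the yellow handle at about (325,285) in the crop. Only a thin strip of blade is visible on the +x side at (320,152), so the sloping face points to tool +x. I'll go down and grip.

arm_command:
  xyz:
    - [0.1, 0.27, 4.0]
    - [0, 0, 4.0]
    - [0, 0, 1.7]
    - [0, 0, 0]
    - [0, 0, 0]
    - [0, 0, 0]
    - [0, 0, 0]
  rot:
    - [0, 0, 0]
    - [0, 0, 0]
    - [0, 0, 0]
    - [0, 0, 0]
    - [0, 0, 0]
    - [0, 0, 0]
    - [0, 0, 0]
  claw: [0.7, 0.7, 0.7, 0.5, 0, 0, 0]
  force: 70

```text
clock: 3.42
position: [0.5548, -0.0044, 0.0949]
ee_rot: [-0.0, 0.994, -0.106, 0.002]
force: [-0.0, 2.3, 6.3]
gripper_width: 0.222
finger_force: 69.1
```

arm_command:
  xyz:
    - [0, 0, -1.5]
    - [0, 0, -4]
    - [0, 0, -4]
    - [0, 0, -4]
    - [0, 0, 0]
  rot:
    - [0, 0, 0]
    - [0, 0, 0]
    - [0, 0, 0]
    - [0, 0, 0]
    - [0, 0, 0]
  claw: [0, 0, 0, 0, 0]

```text
clock: 4.05
position: [0.5548, -0.0048, 0.2323]
ee_rot: [-0.001, 0.994, -0.107, 0.003]
force: [-0.0, -0.3, -0.5]
gripper_width: 0.225
finger_force: 68.4
```

```bash
python3 - <<'E'
from h import *
c,im=snap('wrist','wD');S=env.read_state();print(S['clock'],S['position'],S['ee_rot'],S['force'],S['gripper_width'])
s,i2=snap('scene','sD')
cal2=cal('top');i3=env.snapshot('top')
p=proj(s,S['position'])[0].astype(int);print(p)
a=cv2.resize(i2[max(0,p[1]-20):p[1]+100,p[0]-80:p[0]+80,::-1],(400,300))
b=cv2.resize(im[150:330,140:380,::-1],(400,300))
cv2.imwrite('pics/zd.png',np.hstack([a,b]))
E
```

```text
4.1 [ 0.55399437 -0.00455521  0.22956896] [-6.76794317e-04  9.94287486e-01 -1.06721718e-01  1.55302689e-03] [ 0.33143306 -0.02106281 -1.50477291] 0.22656009445805989
[206 154]
```

View pics/zd.png

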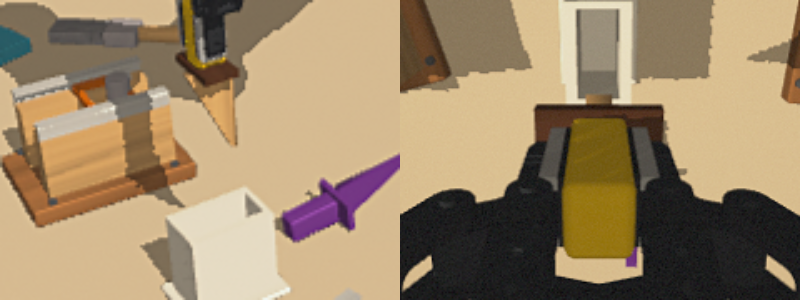

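Scene crop: the wedge hangs upright in the gripper with its tip at (236,145), flat face towards -x. The wrist crop on the right shows the handle held squarely between the pads. Next I compute where the wedge sits in the hand and the shift to the foot.

```bash
python3 - <<'E'
from h import *
s=cal('scene');S=env.read_state();Rt=q2R(S['ee_rot']);P=S['position']
print(S['clock'],P,np.degrees(np.arctan2(Rt[1,0],Rt[0,0])))
o,d=ray(s,[[206-80+236/2.5,134+145/2.5],[206-80+228/2.5,134+142/2.5]])
n=Rt[:,1]
for k in d:
    X=o+k*((P-o)@n/(k@n)); print('tip tool frame mm',Rt.T@(X-P)*1000)
# handle centre estimate at grasp
yaw=np.radians(3.0);u=np.array([np.cos(yaw),np.sin(yaw),0])
for pin in([.5913,.1872,0],):
    for off in(.0195,):
        goal=np.array(pin)+u*(.012+.005+off); goal[2]=P[2]
        print('TCP goal',goal,'tool cm now',Rt.T@(goal-P)*100)
E
```

```text
4.2 [ 0.55305606 -0.00457416  0.22657262] -12.24563330663075
tip tool frame mm [-2.20840777e+01  6.00214932e-14  8.81573105e+01]
tip tool frame mm [-1.53211088e+01  5.09770012e-14  8.28074362e+01]
TCP goal [0.62774998 0.18911026 0.22657262] tool cm now [ 3.19133096e+00 -2.05120385e+01 -8.27871361e-03]
```

arm_command:
  xyz:
    - [0.8, -5.1, 0]
    - [0.8, -5.1, 0]
    - [0.8, -5.1, 0]
    - [0.8, -5.2, 0]
    - [0, 0, 0]
    - [0, 0, 0]
    - [0, 0, 0]
  rot:
    - [0, 0, 0]
    - [0, 0, 0]
    - [0, 0, 0]
    - [0, 0, 0]
    - [0, 0, -7.6]
    - [0, 0, -7.6]
    - [0, 0, 0]
  claw: [0, 0, 0, 0, 0, 0, 0]

```text
clock: 5.08
position: [0.6278, 0.1889, 0.2257]
ee_rot: [0.001, 1.0, 0.025, -0.001]
force: [-0.1, 0.3, -0.7]
gripper_width: 0.225
finger_force: 68.7
```

```bash
python3 - <<'E'
from h import *
c,im=snap('wrist','wE');s,i2=snap('scene','sE');S=env.read_state();P=S['position'];Rt=q2R(S['ee_rot'])
print(S['clock'],P,np.degrees(np.arctan2(Rt[1,0],Rt[0,0])))
tip=P+Rt@[-.0205,0,.086];p=proj(s,tip)[0].astype(int);print(tip,p)
print('tool x/y of pin cm',Rt.T@(np.array([.5913,.1872,.1])-P)*100)
x0,y0=p[0]-70,p[1]-45
a=cv2.resize(i2[y0:y0+105,x0:x0+140,::-1],(400,300),interpolation=cv2.INTER_CUBIC)
b=cv2.resize(im[90:270,140:380,::-1],(400,300),interpolation=cv2.INTER_CUBIC);print(x0,y0)
cv2.imwrite('pics/ze.png',np.hstack([a,b]))
E
```

```text
5.175 [0.62795207 0.18869005 0.22642517] 2.79397657375507
[0.60736123 0.18762225 0.14045351] [261 253]
tool x/y of pin cm [-3.65070015 -0.03907262 12.64753149]
191 208
```

View pics/ze.png

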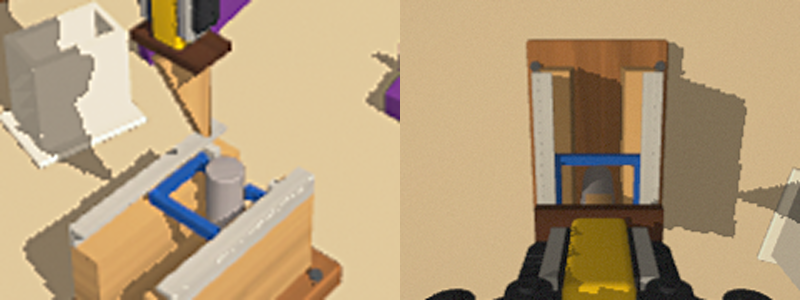

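Scene crop: the wedge tip is at (208,132), above the gap on the crossbar side of the pin (pin top at 226,168). In the wrist crop the handle (600) is centred on the blue clip (555 to 640) and square to it. I'll check the tip against the pin in this one camera so calibration errors cancel.

```bash
python3 - <<'E'
from h import *
s=cal('scene');S=env.read_state();Rt=q2R(S['ee_rot']);P=S['position']
F=lambda x,y:[191+x*.35,208+y*.35]
pin=onz(s,[F(226,168)],.1)[0];print('pin scene',pin)
o,d=ray(s,[F(200,130),F(212,134),F(208,132)])
n=Rt[:,1];Q=pin.copy()
for k in d:
    X=o+k*((P-o)@n/(k@n)); print('via TCP plane',(Rt.T@(X-pin)*1000).round(1),'rel TCP',(Rt.T@(X-P)*1000).round(1))
# clip crossbar inner edge mid, z .088
for q in([(153,190),(228,232)],[(168,197),(216,226)]):
    X=onz(s,[F(*q[0]),F(*q[1])],.088);print('bar rel pin',((X-pin)@Rt*1000).round(1))
# dark corners of tip in picture: blade mask
im=cv2.imread('pics/sE.png');h=cv2.cvtColor(im,cv2.COLOR_BGR2HSV);m=cv2.inRange(h,(8,90,110),(20,200,255))[225:258,245:272]
for r in range(20,33):
    w=np.where(m[r])[0];print(r+225,(w.min()+245,w.max()+245) if len(w) else None,end=' ')
E
```

```text
pin scene [0.58964237 0.1891541  0.1       ]
via TCP plane [ 19.6   2.4 -41.1] rel TCP [-18.5  -0.   85.4]
via TCP plane [  9.4   2.4 -31.3] rel TCP [-28.7   0.   95.2]
via TCP plane [ 12.8   2.4 -35.1] rel TCP [-25.3  -0.   91.4]
bar rel pin [[ 32.9  29.   12. ]
 [ 29.9 -27.   11.9]]
bar rel pin [[ 31.4  18.2  12. ]
 [ 30.8 -18.7  11.9]]
245 (np.int64(254), np.int64(264)) 246 (np.int64(254), np.int64(264)) 247 (np.int64(255), np.int64(264)) 248 (np.int64(255), np.int64(264)) 249 (np.int64(258), np.int64(264)) 250 (np.int64(256), np.int64(264)) 251 (np.int64(257), np.int64(264)) 252 (np.int64(258), np.int64(264)) 253 (np.int64(258), np.int64(264)) 254 (np.int64(261), np.int64(264)) 255 (np.int64(262), np.int64(264)) 256 (np.int64(267), np.int64(267)) 257 (np.int64(266), np.int64(269))
```

```bash
python3 - <<'E'
from h import *
s=cal('scene');S=env.read_state();Rt=q2R(S['ee_rot']);P=S['position']
pin=np.array([.58964,.18915,.1])
for pl,px in((-.005,[264.6,255]),(-.005,[264.6,250]),(-.005,[264.6,245])):
    o,d=ray(s,[px]);k=d[0];n=Rt[:,1];Q=P+n*pl
    X=o+k*((Q-o)@n/(k@n));print((Rt.T@(X-pin)*1000).round(1),(Rt.T@(X-P)*1000).round(1))
print(S['clock'])
E
```

```text
[ 16.5  -2.6 -38.7] [-21.6  -5.   87.8]
[ 16.3  -2.6 -49.1] [-21.7  -5.   77.3]
[ 16.2  -2.6 -59.5] [-21.9  -5.   67. ]
5.175
```

arm_command:
  xyz:
    - [0, 0, 3]
    - [0, 0, 2.0]
    - [0, 0, 1.0]
    - [0, 0, 1.0]
    - [0, 0, 0]
  rot:
    - [0, 0, 0]
    - [0, 0, 0]
    - [0, 0, 0]
    - [0, 0, 0]
    - [0, 0, 0]
  claw: [0, 0, 0, 0, 0]
  force: 100

```text
clock: 5.8
position: [0.6281, 0.1888, 0.1568]
ee_rot: [0.0, 1.0, 0.026, -0.0]
force: [-0.1, 0.4, -0.3]
gripper_width: 0.22
finger_force: 98.2
```

arm_command:
  xyz:
    - [0, 0, 0.8]
    - [0, 0, 0.8]
    - [0, 0, 0.8]
    - [0, 0, 0.8]
    - [0, 0, 0]
  rot:
    - [0, 0, 0]
    - [0, 0, 0]
    - [0, 0, 0]
    - [0, 0, 0]
    - [0, 0, 0]
  claw: [0, 0, 0, 0, 0]

```text
clock: 6.42
position: [0.6281, 0.1889, 0.1244]
ee_rot: [0.0, 1.0, 0.026, -0.0]
force: [0.7, -0.7, -0.8]
gripper_width: 0.218
finger_force: 98.9
```

arm_command:
  xyz:
    - [0, 0, 0.6]
    - [0, 0, 0.5]
    - [0, 0, 0.3]
    - [0, 0, 0]
  rot:
    - [0, 0, 0]
    - [0, 0, 0]
    - [0, 0, 0]
    - [0, 0, 0]
  claw: [0, 0, 0, 0]

```text
clock: 6.92
position: [0.6281, 0.1889, 0.1109]
ee_rot: [0.0, 1.0, 0.026, -0.0]
force: [-0.0, -0.7, -1.1]
gripper_width: 0.225
finger_force: 98.9
```

```bash
python3 - <<'E'
from h import *
c,im=snap('wrist','wF');s,i2=snap('scene','sF');S=env.read_state();print(S['clock'],S['position'],S['force'])
a=cv2.resize(i2[208:313,191:331,::-1],(400,300),interpolation=cv2.INTER_CUBIC)
b=cv2.resize(im[90:270,140:380,::-1],(400,300),interpolation=cv2.INTER_CUBIC)
cv2.imwrite('pics/zf.png',np.hstack([a,b]))
E
```

```text
7.025 [0.62835554 0.1889111  0.11148502] [-0.27286094 -0.52587648 -0.42139987]
```

View pics/zf.png

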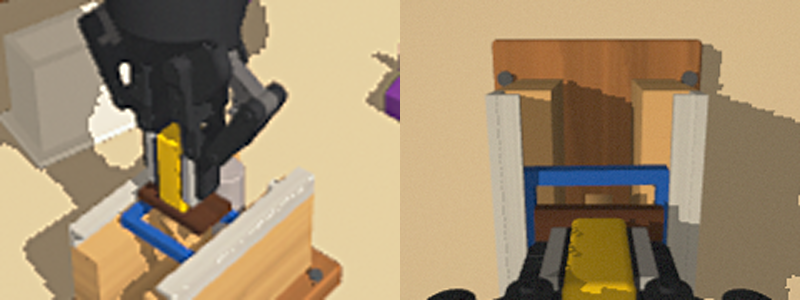

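The clip's crossbar has moved from (150,192) to (122,215) in the crop. The wedge is nearly fully down and there is little force. I'll go a bit further until light contact and measure the clip travel.

arm_command:
  xyz:
    - [0, 0, 0.15]
    - [0, 0, 0.1]
    - [0, 0, 0]
  rot:
    - [0, 0, 0]
    - [0, 0, 0]
    - [0, 0, 0]
  claw: [0, 0, 0]

```text
clock: 7.4
position: [0.6282, 0.1889, 0.1087]
ee_rot: [0.0, 1.0, 0.026, -0.0]
force: [1.2, -0.3, 0.1]
gripper_width: 0.218
finger_force: 98.9
```

```bash
python3 - <<'E'
from h import *
s=cal('scene');F=lambda x,y:[191+x*.35,208+y*.35]
pin=np.array([.58964,.18915,.088]);u=np.array([np.cos(.052),np.sin(.052),0])
print((onz(s,[F(150,192),F(122,215)],.088)-pin)@u*1000)
def ext(f):
    h=cv2.cvtColor(cv2.imread(f),cv2.COLOR_BGR2HSV);m=cv2.inRange(h,(100,120,60),(125,255,255));m[:240]=0;m[320:]=0;m[:,:225]=0;m[:,300:]=0
    y,x=np.where(m);i=x.argmin();return [x[i],y[i]]
snap('scene','sG')
for f in('sE','sF','sG'):
    p=ext('pics/'+f+'.png');print(f,p,(onz(s,[p],.088)-pin)@u*1000)
S=env.read_state();print(S['position'],S['force'])
E
```

```text
[35.16076161 59.68643668]
sE [np.int64(243), np.int64(275)] [35.35955617]
sF [np.int64(234), np.int64(282)] [57.2693921]
sG [np.int64(234), np.int64(282)] [57.2693921]
[0.62819025 0.18890641 0.10875901] [0.44410895 0.37962516 0.18098575]
```

The clip has travelled about 22 mm, so it is off the pin. I'll withdraw the wedge and retrace the path.

arm_command:
  xyz:
    - [0, 0, -2]
    - [0, 0, -4]
    - [0, 0, -4]
    - [0, 0, -1.85]
    - [0, 0, 0]
    - [0, 0, 0]
    - [-0.8, 5.1, 0]
    - [-0.8, 5.1, 0]
    - [-0.8, 5.1, 0]
    - [-0.8, 5.2, 0]
    - [0, 0, 0]
    - [0, 0, 0]
  rot:
    - [0, 0, 0]
    - [0, 0, 0]
    - [0, 0, 0]
    - [0, 0, 0]
    - [0, 0, 7.6]
    - [0, 0, 7.6]
    - [0, 0, 0]
    - [0, 0, 0]
    - [0, 0, 0]
    - [0, 0, 0]
    - [0, 0, 0]
    - [0, 0, 0]
  claw: [0, 0, 0, 0, 0, 0, 0, 0, 0, 0, 0, 0]

```text
clock: 8.95
position: [0.5534, -0.0046, 0.2273]
ee_rot: [-0.0, 0.994, -0.107, -0.0]
force: [-0.0, 0.2, -1.1]
gripper_width: 0.222
finger_force: 98.6
```

```bash
python3 - <<'E'
from h import *
c,im=snap('wrist','wH');s,i2=snap('scene','sH');S=env.read_state();print(S['clock'],S['position'],S['ee_rot'])
h=cv2.cvtColor(cv2.imread('pics/sH.png'),cv2.COLOR_BGR2HSV);m=cv2.inRange(h,(100,120,60),(125,255,255))
print(cv2.connectedComponentsWithStats(m[240:320,225:300])[2])
d=np.abs(i2.astype(int)-cv2.imread('pics/sD.png')[:,:,::-1]).max(2)[130:235,160:260];y,x=np.where(d>60);print('diff vs first lift',len(x),x.min()+160 if len(x) else 0,y.min()+130 if len(x) else 0,y.max()+130 if len(x) else 0)
E
```

```text
9.05 [ 0.55361618 -0.00388098  0.22695543] [ 4.96307720e-05  9.94344037e-01 -1.06206469e-01 -3.46289588e-04]
[[   0    0   75   80 5709]
 [   9   29   25   31  263]
 [  43   40    6    6   28]]
diff vs first lift 166 170 130 216
```

arm_command:
  xyz:
    - [0, 0, 4]
    - [0, 0, 4]
    - [0, 0, 3]
    - [0, 0, 1.5]
    - [0, 0, 0.6]
    - [0, 0, 0.2]
    - [0, 0, 0]
  rot:
    - [0, 0, 0]
    - [0, 0, 0]
    - [0, 0, 0]
    - [0, 0, 0]
    - [0, 0, 0]
    - [0, 0, 0]
    - [0, 0, 0]
  claw: [0, 0, 0, 0, 0, 0, 0]

```text
clock: 9.93
position: [0.554, -0.0045, 0.0954]
ee_rot: [-0.0, 0.994, -0.107, 0.001]
force: [0.1, -0.7, -0.5]
gripper_width: 0.222
finger_force: 98.6
```

arm_command:
  xyz:
    - [0, 0, 0.15]
    - [0, 0, 0]
  rot:
    - [0, 0, 0]
    - [0, 0, 0]
  claw: [0, 0]

```text
clock: 10.18
position: [0.5544, -0.0046, 0.095]
ee_rot: [-0.0, 0.994, -0.107, 0.001]
force: [-1.3, 0.8, 5.8]
gripper_width: 0.221
finger_force: 99.6
```

```bash
python3 - <<'E'
from h import *
S=env.read_state();print(S['clock'],S['position'],S['force'],S['torque'])
E
```

```text
10.175 [ 0.55435842 -0.00459365  0.0949532 ] [-1.25507288  0.78920962  5.82066526] [ 0.26535933  0.62048657 -0.00468659]
```

It is seated at the same height as when gripped, with light contact. Release and back away.

arm_command:
  xyz:
    - [0, 0, 0]
    - [0, 0, 0]
    - [0, 0, 0]
    - [0, 0, 0]
    - [0, 0, -3]
    - [0, 0, -5]
    - [0, 0, -5]
    - [-4, 0, -2]
    - [-4, 0, 0]
    - [0, 0, 0]
    - [0, 0, 0]
  rot:
    - [0, 0, 0]
    - [0, 0, 0]
    - [0, 0, 0]
    - [0, 0, 0]
    - [0, 0, 0]
    - [0, 0, 0]
    - [0, 0, 0]
    - [0, 0, 0]
    - [0, 0, 0]
    - [0, 0, 0]
    - [0, 0, 0]
  claw: [0.3, 0.45, 0.7, 0.7, 0.7, 0.7, 0.7, 0.7, 0.7, 0.7, 0.7]

```text
clock: 11.55
position: [0.4755, 0.0124, 0.2429]
ee_rot: [-0.0, 0.994, -0.106, 0.0]
force: [0.2, -0.2, -0.2]
gripper_width: 0.7
finger_force: 0.0
```

```bash
python3 - <<'E'
from h import *
c,im=snap('wrist','wJ');s,i2=snap('scene','sJ');S=env.read_state();print(S['clock'],S['position'],S['force'])
a=cv2.resize(i2[180:330,160:360,::-1],(400,300),interpolation=cv2.INTER_CUBIC)
b=cv2.resize(im[0:240,100:420,::-1],(400,300))
cv2.imwrite('pics/zj.png',np.hstack([a,b]))
E
```

```text
11.65 [0.47566433 0.0122327  0.24227249] [-0.32683631  0.33041379 -1.48200225]
```

View pics/zj.png

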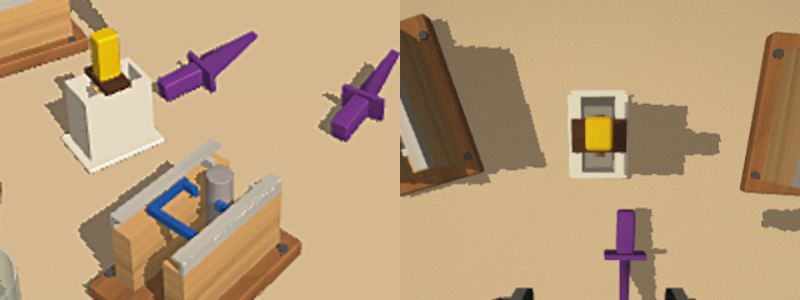

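The wedge hangs upright in its stand (left crop 105,60; right crop 598,132). The blue clip lies in its rails off the pin, with its noses on the crossbar side of the pin (left crop 195,190). The gripper is clear, so I'm handing in.

```bash
python3 -c "
from plant import env
print(env.close_job())"
```

```text
the job is handed in; nothing more can be done
None
```

The blue clip is off the pin and lying in its rails, the wedge hangs upright back in its stand, and the job was handed in at about 12 s on the robot's clock; no verdict was returned.

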